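# Close the inspection hatch of a duct and tuck it under its lip

### The arm

A 7-joint arm with a two-finger parallel gripper is mounted at the origin on the work surface; the furniture and walls round the work are solid. World frame = base frame: x ahead of the robot, y to its left, z up, the work surface at z = 0. Lengths are in m, angles in rad, forces in N, time in s.
With the tool pointing down it reaches from about 0.4 to 0.85 m from the base axis. Payload 10.4 kg.
Tool frame: the origin (TCP) lies at the centre of the arm's flange, where the gripper is bolted on; the fingertips stand 182 mm ahead of it and the grasp point (between the pads) lies 164 mm ahead of it; z points along the fingers, y is the line along which they close (so a half turn about z gives the same grasp; the last joint's range is limited). The gripper opens to 87 mm and grips with 3 to 60 N. Pads are 19 mm wide; open, the fingers measure 117 mm over their backs; the gripper's body (75 mm by 190 mm) begins 51 mm behind the grasp point.
Start: joints at [1.221, 0.332, -0.065, 1.46, 0.022, 1.35, -0.088], TCP at [0.201, -0.592, 0.405] pointing down, gripper open.
Joint ranges: [-2.6, 2.6], [-0.5, 2.12], [-1.47, 1.34], [0.16, 2.42], [-1.27, 4.41], [0.06, 2.06], [-2.6, 2.6]. Speed limits (rad/s): [2.22, 2.22, 2.79, 2.79, 3.14, 3.14, 3.14].

### API

Orientations are given as a unit quaternion [x, y, z, w].
In Python, from bench import r, eyes, job gives the robot as it stands. The module is installed in compiled form; this text tells all that it offers.
- The arm moves only by the shell command python3 -m inch 'ROWS' [OPENING] [FORCE]. ROWS is JSON, a list of rows, each a list of 6 numbers: the shift along the tool's x, y, z normalised to -1 to 1, where 1 is 4 cm, then the turn, a rotation vector about the tool's x, y, z normalised to -1 to 1, where 1 is 0.12 rad. In form: [[x, y, z, wx, wy, wz], ...]. A call has exactly 5 rows; each row shifts and turns the commanded pose from where the row before left it, along the tool's axes as they then stand; what a row does not reach is not made up. A row lasts 1/12 s, in which the tool goes at most 41.7 mm and 7.16 degrees, less where a joint would pass 70% of its speed; a pose out of reach is approached as far as the arm can. A call with a number of a shift or a turn outside -1 to 1 is refused whole. A call with a gripper value outside its range is refused whole. OPENING is the gripper command: -1 is shut, 1 is fully open, values between are in proportion, set as the call begins (- or left out, the last holds). The fingers move at their own pace and stop on an object; FORCE is the grip in N (left out, the last holds). Time passes only in rows, so rows that do not move let the fingers close, or fill a call up. It gives the time, the measured TCP pose, the force, the opening and the grip force at its end, in the units of the state.
- r.read_state(): the state, without advancing time (a new reading comes with each control period).
- eyes.camera(name): name is "side" or "top"; returns a dict with "pixels" (480x640x3 uint8, red, green, blue), "fx", "fy", "cx", "cy" (pixels), "D" ([k1, k2, p1, p2, k3] as OpenCV has them; the pictures are not rectified), "extrinsics" (4x4, takes a point from camera to world coordinates). Camera axes: x right, y down, z forward; pixel columns grow to the right and rows downward; lengths in m; the calibration is good to about 2 mm. A picture is of the moment at which its call begins. There is no depth.
- job.close_job(): hands the job in; it is judged then, once.
The state is a dict: "time": time; "joint_positions": joint angles; "joint_vel": joint speeds; "joint_torque": joint torques, N m; "ee_pos": TCP position; "eef_rot": TCP orientation; "ft_force": force on the tool from outside, world axes, zero at the start; "torque": the same for the moment, N m; "width": finger opening in m; "grip_force": force on a finger pad.
Only numpy, scipy, OpenCV 4.12 (cv2) and the standard library are available. Lean on these libraries where they do the work, as an engineer would, in place of code of your own. Each camera call takes 0.05 s, during which the arm holds its last target. There are 200 camera calls.

### The job

Close the inspection hatch on the short sheet-metal duct: push the raised hatch over until it lies flat, keep it pressed down against its spring, and push it along until its free edge is tucked fully home under the retaining lip, so that it stays shut when you take your fingers away. Do it gently with closed fingertips alone: do not pinch the hatch, and leave the rivet tin, the bit box and the tape measure where they are.

Things in the scene. Friction and masses are not known exactly. Their poses are not given: they have to be found in the camera images.
- duct: short rectangular duct of bare sheet metal, fixed to the table, 200 x 200 mm, upper panel 70 mm above the table; at its open ends (y = +-101 mm) flanges stand 10 mm above the panel. Origin: centre of the underside; x from the hatch's hinge to the lip, y left, z up. At y = +-52, x = -85 to -39 mm, two guide strips stand 7 mm above the panel
- hatch (a joint): angle of the hatch about its hinge, rad: 0 lying flat over the opening (rigid stop), 1.57 upright; starts at 1.35 to 1.75. A weak spring raises it again to about 1 rad if it is let go while not under the lip; about 1 N at the rib turns it or holds it down
- hatch_slide (a joint): how far the hatch with its hinge is slid towards the lip (duct's +x), m: 0 to 0.030, rigid stops at both ends, stays where left (friction about 3 N). Starts at 0 to 0.002. At 0 the flat hatch's edge is 16 mm short of lip_edge, at 0.030 fully home, 14 mm under the lip. Slid forward too soon, the hatch strikes the lip from above and cannot lie flat: push it back
- hatch_hinge (a point): middle of the hatch's hinge line, 73.5 mm above the table; it moves with the slide. Its axes are the duct's axes. When slid back it lies at x = -56 mm in the duct's frame
- hatch_rib (a point): on the hatch at mid-width: foot of the rib's face that looks to the hinge, 68 mm from the hinge line, on the outer surface (the upper one when flat, then 75 mm above the table). The rib is 4 mm thick, 60 mm long across the hatch, 8 mm high; a fingertip on the smooth part between hinge and rib can push against it
- hatch_edge (a point): middle of the hatch's free edge, 100 mm from the hinge line, at mid-thickness. The hatch is a plate, 100 mm long and 84 mm wide, 3 mm thick; its axes: x from hinge to free edge, z out of the outer surface (up when flat)
- lip_edge (a point): middle of the front edge of the fixed retaining lip's flat underside, at x = 60 mm in the duct's frame, 78.5 mm above the table (3.5 mm above the flat hatch). The lip is 70 mm wide across and reaches 22 mm on in the duct's +x; in front of here it is turned up over 8 mm as a lead-in, highest point 87 mm above the table
- rivet_tin: loose round tin with a lid, 85 mm across, 54 mm high, left of the duct; origin: centre of the underside. Bystander
- bit_box: loose closed drill bit box, 46 x 76 x 26 mm, on the hinge side of the duct; origin: centre of the underside. Bystander
- tape_measure: loose tape measure, 35 x 83 x 66 mm high, left of the duct; origin: centre of the underside. Bystander

How it is judged:
On the way, in this order (a step that is already met when the one before it is completed fails the run):
1. the hatch is folded over flat, not yet under the lip (value of joint hatch below 0.15 rad and value of joint hatch_slide below 0.02 m), for 0.05 s.
2. the hatch is slid home under the lip (value of joint hatch below 0.06 rad and value of joint hatch_slide above 0.024 m), for 0.1 s.
At the end, for the whole second after the job is handed in: The hatch lies flat (within 0.06 rad), slid at least 24 of its 30 mm towards the lip so that its edge is held under it, at rest with nothing touching it; rivet tin, bit box and tape measure stand within 30 mm of where they were (all of step 2 and velocity of joint hatch between -0.05 and 0.05 rad/s and height (world z) of each of rivet_tin, bit_box, tape_measure below 0.01 m and distance of each of rivet_tin, bit_box, tape_measure from where it was at the start of the episode below 0.03 m).
It fails at once if the hatch is pinched or pressed with more than 38 N (contact force between the fingers and hatch above 38 N).
It fails at once if a bystander is lifted (height (world z) of any of rivet_tin, bit_box, tape_measure above 0.015 m).
It fails at once if a bystander is pushed away (distance of any of rivet_tin, bit_box, tape_measure from where it was at the start of the episode above 0.03 m).
It also fails if it takes over 35 s, if anything falls off the work surface, if the arm or the gripper's body presses on something with over 40 N, if the wrist force passes 120 N, or if a joint passes its speed limit or range.

## Working session

There is one attempt and no reset: what is moved stays moved. The work goes in short steps, Python scripts to look and compute and a shell command to move; the robot and the scene stay as the last step left them, time stands still between calls to the robot, and variables do not carry over. Pictures are saved under pics/ and viewed, at most 10 in all, crops included, and the job is handed in when it is done.

```bash
mkdir -p pics; python3 - <<'E'
from bench import r,eyes
import cv2,pickle
for n in("side","top"):
    c=eyes.camera(n); pickle.dump(c,open(n+".pkl","wb")); cv2.imwrite(f"pics/{n}0.png",c["pixels"][...,::-1])
    print(n,c["fx"],c["cx"],c["cy"],c["D"],c["extrinsics"].round(3).tolist())
s=r.read_state();print(s["time"],s["ee_pos"],s["eef_rot"],s["width"])
E
```

```text
side 483.6631541862974 320.6721177098467 244.1284345332197 [0.01350844 0.         0.         0.         0.        ] [[-0.996, -0.034, 0.086, 0.449], [-0.093, 0.417, -0.904, 0.856], [-0.005, -0.908, -0.419, 0.447], [0.0, 0.0, 0.0, 1.0]]
top 459.1626145274188 313.2001921888469 243.45646021495511 [0.02590643 0.         0.         0.         0.        ] [[-0.028, -0.986, 0.163, 0.388], [-1.0, 0.029, 0.008, 0.106], [-0.013, -0.162, -0.987, 0.913], [0.0, 0.0, 0.0, 1.0]]
0.1 [ 0.2006047  -0.59180326  0.4040302 ] [ 9.86677727e-01  1.62685735e-01 -1.33580317e-04 -6.29613971e-04] 0.08737846425483868
```

View pics/top0.png

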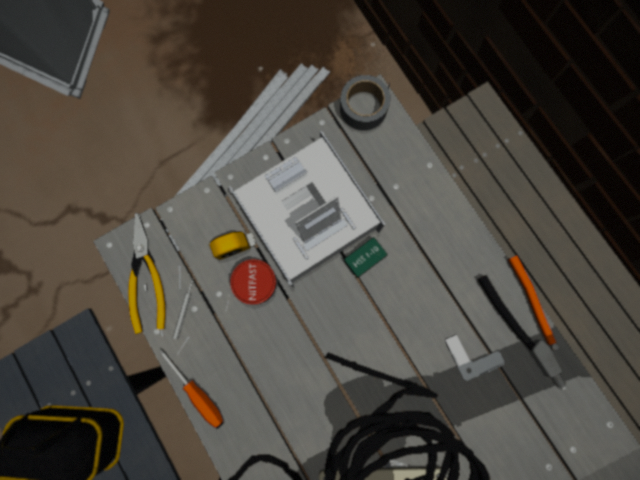

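View pics/side0.png

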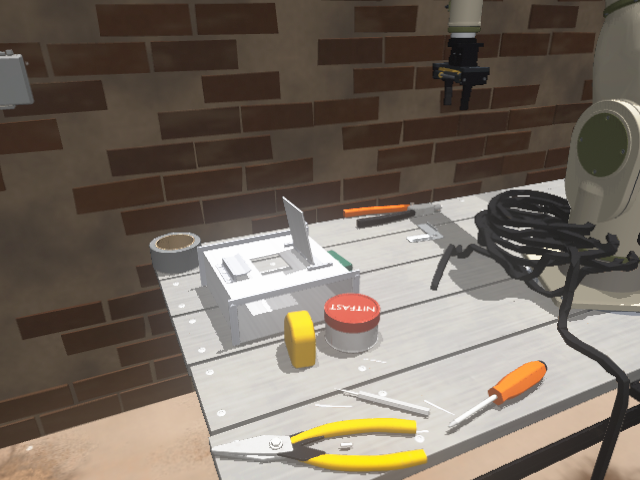

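The top view shows the duct with corners at about (231,189), (323,137), (383,225), (292,281), the lip at (287,177) and the raised hatch at (318,220). The tin (253,282) and tape (230,244) are to its left, with the bit box (366,257) behind. I'll zoom in for accurate corner positions.

```bash
python3 - <<'E'
import cv2
t=cv2.imread("pics/top0.png")[120:300,210:410]; s=cv2.imread("pics/side0.png")[185:365,180:380]
cv2.imwrite("pics/t1.png",cv2.resize(t,None,fx=4,fy=4,interpolation=cv2.INTER_CUBIC)[:600])
cv2.imwrite("pics/s1.png",cv2.resize(s,None,fx=4,fy=4,interpolation=cv2.INTER_CUBIC)[:600])
E
```

```text
(no output)
```

View pics/t1.png

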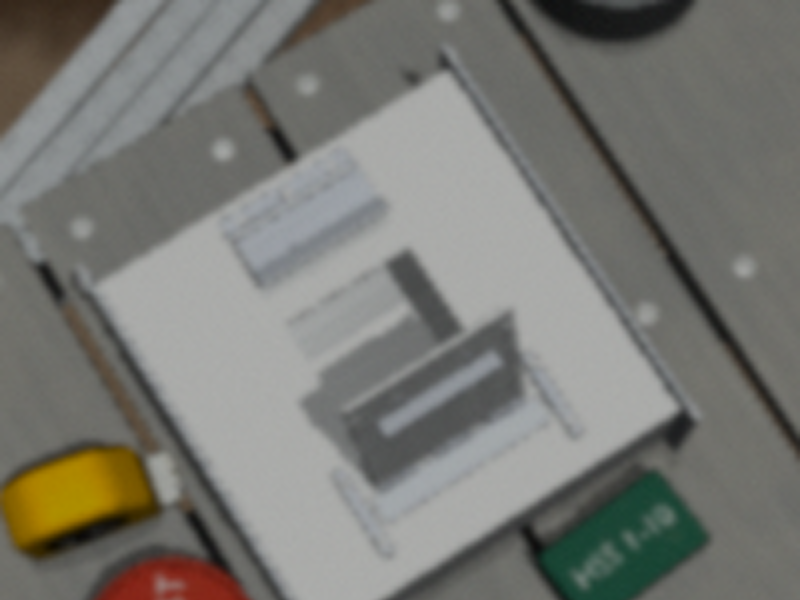

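View pics/s1.png

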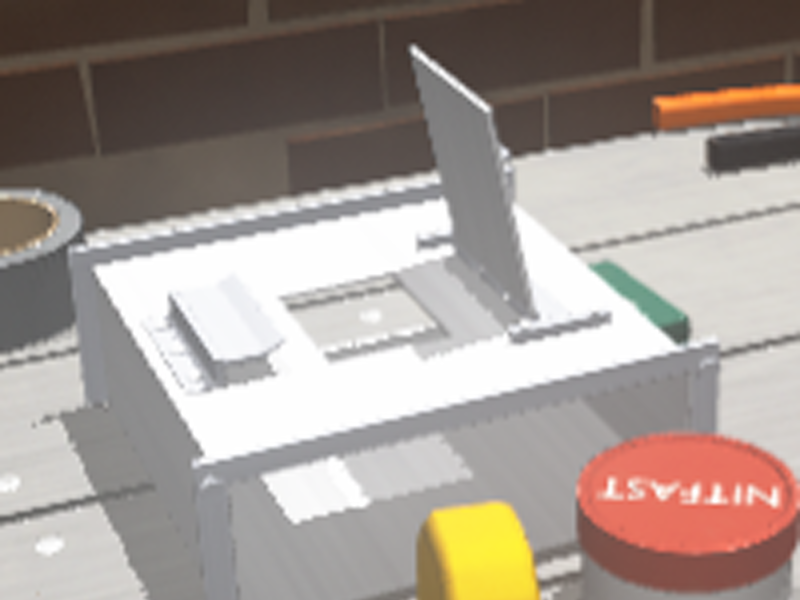

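The zoomed crops show the flange corners, guide strips and hatch edge clearly: top crop (450,52), (697,415), (82,275), and side crop (205,468), (712,347), (80,250). I'll fit the duct pose and hatch angle to these points.

```bash
cat > fit.py <<'E'
import cv2,pickle,numpy as np
from scipy.optimize import least_squares
C={n:pickle.load(open(n+".pkl","rb")) for n in("top","side")}
def proj(n,P):
    c=C[n];E=np.linalg.inv(c["extrinsics"]);K=np.array([[c["fx"],0,c["cx"]],[0,c["fy"],c["cy"]],[0,0,1.]])
    return cv2.projectPoints(np.atleast_2d(P).astype(float),cv2.Rodrigues(E[:3,:3])[0],E[:3,3],K,np.array(c["D"],float))[0][:,0]
O={"top":(210,120),"side":(180,185)}
D=[("top",450,52,100,-101,80),("top",697,415,-100,-101,80),("top",82,275,100,101,80),
("top",340,470,-39,52,77),("top",388,550,-85,52,77),("top",527,352,-39,-52,77),("top",577,433,-85,-52,77),
("side",205,468,100,101,80),("side",712,347,-100,101,80),("side",80,250,100,-101,80),("side",607,316,-85,52,77),
("top",512,313,"h",-42,0),("top",343,411,"h",42,0),("side",415,47,"h",-42,0),("side",490,107,"h",42,0)]
def res(p):
    x,y,a,th=p;o=[]
    for n,u,v,X,Y,Z in D:
        if X=="h": X,Z=-56+100*np.cos(th),73.5+100*np.sin(th)
        W=[x+(X*np.cos(a)-Y*np.sin(a))/1e3,y+(X*np.sin(a)+Y*np.cos(a))/1e3,Z/1e3]
        o.append(proj(n,W)[0]-np.array([u,v])/4-O[n]-0.0)
    return np.array(o).ravel()
E
cat > run.py <<'E'
from fit import *
s=least_squares(res,[.6,.1,.5,1.5]);x,y,a,th=s.x
print(s.x,a*57.3);print(s.fun.reshape(-1,2).round(1).tolist())
E
python3 run.py
```

```text
[0.59864011 0.12476162 0.53313344 1.38990611] 30.54854583506388
[[0.5, 1.3], [-3.4, -2.8], [1.6, 0.3], [-1.7, -0.2], [-0.6, 0.6], [-1.1, -0.0], [-0.2, 0.2], [2.3, -3.4], [-4.1, -1.1], [2.4, -1.5], [0.4, -2.2], [-0.2, -1.2], [-0.9, 0.7], [0.2, -0.5], [0.7, 0.1]]
```

```bash
sed -i 's/x,y,a,th=p/x,y,a,th,L=p/; s/^        W=/        elif abs(X)==100: X*=L\n        W=/' fit.py; sed -i 's/1.5\])/1.5,1])/;s/x,y,a,th=s.x/x,y,a,th,L=s.x/' run.py; cat >> run.py <<'E'
R=lambda X,Y,Z:[x+(X*np.cos(a)-Y*np.sin(a))/1e3,y+(X*np.sin(a)+Y*np.cos(a))/1e3,Z/1e3]
for P in [(100,100,70),(100,-100,70),(60,35,78.5),(52,35,87),(52,-35,87),(82,35,82)]: print(P,((proj("top",R(*P))[0]-O["top"])*4).round())
E
python3 run.py
```

```text
[0.59773478 0.12414739 0.53725036 1.37907305 1.05264601] 30.78444577746041
[[-1.0, -0.5], [-1.4, -0.3], [0.4, -1.2], [-1.3, 0.3], [-0.0, 1.1], [-0.8, 0.3], [0.2, 0.5], [-0.1, -2.7], [-0.6, -2.1], [-0.2, -0.9], [1.0, -2.4], [-0.1, -1.4], [-0.7, 0.8], [0.1, -0.5], [0.7, 0.1]]
(100, 100, 70) [ 95. 284.]
(100, -100, 70) [450.  68.]
(60, 35, 78.5) [254. 276.]
(52, 35, 87) [261. 285.]
(52, -35, 87) [388. 207.]
(82, 35, 82) [229. 236.]
```

```bash
python3 -m inch '[[0,0,0,0,0,-0.88],[0,0,0,0,0,-0.87],[0,0,0,0,0,0],[0,0,0,0,0,0],[0,0,0,0,0,0]]' -1
cat > go.py <<'E'
import sys,numpy as np
from bench import r
from scipy.spatial.transform import Rotation as R
s=r.read_state();a=.5373;o=np.array([.5977,.1241,0]);Rd=R.from_euler('z',a);Rt=R.from_quat(s["eef_rot"])
tip=s["ee_pos"]+Rt.apply([0,0,.182])
print("t",round(s["time"],2),"tip duct mm",(Rd.inv().apply(tip-o)*1e3).round(1),"F duct",Rd.inv().apply(s["ft_force"]).round(1),"w",s["width"])
err=(Rt.inv()*Rd*R.from_euler('x',np.pi)).as_rotvec();print("turn units",(err/.12).round(3))
if len(sys.argv)>3:
    t=o+Rd.apply(np.array(list(map(float,sys.argv[1:4])))/1e3);print("shift units",(Rt.inv().apply(t-tip)/.04).round(2))
E
python3 go.py -85 0 215
```

```text
time: 0.52
ee_pos: [0.2006, -0.5919, 0.4046]
eef_rot: [0.965, 0.263, 0.0, -0.0]
ft_force: [-0.8, 0.8, -0.6]
width: 0.0618
grip_force: 0.0
t 0.52 tip duct mm [-707.6 -411.8  222.6] F duct [-0.3  1.1 -0.6] w 0.0618297313173328
turn units [-0.002 -0.001 -0.034]
shift units [ 15.52 -10.36   0.19]
```

```bash

python3 -m inch '[[0.4,-0.26,0,0,0,0],[0.76,-0.5,0,0,0,0],[0.76,-0.5,0,0,0,0],[0.76,-0.5,0,0,0,0],[0.76,-0.5,0,0,0,0]]' >/dev/null
python3 -m inch '[[0.76,-0.5,0,0,0,0],[0.76,-0.5,0,0,0,0],[0.76,-0.5,0,0,0,0],[0.76,-0.5,0,0,0,0],[0.76,-0.5,0,0,0,0]]' >/dev/null
python3 -m inch '[[0.76,-0.5,0,0,0,0],[0.76,-0.5,0,0,0,0],[0.76,-0.5,0,0,0,0],[0.76,-0.5,0,0,0,0],[0.5,-0.3,0,0,0,0]]' >/dev/null
python3 go.py -85 0 215
```

```text
t 1.77 tip duct mm [-273.4 -127.2  223.1] F duct [ 1.  -1.3  0.8] w 0.00041916105111285655
turn units [ 0.005 -0.008 -0.002]
shift units [ 4.71 -3.18  0.21]
```

```bash

python3 -m inch '[[0.76,-0.5,0,0,0,0],[0.76,-0.5,0,0,0,0],[0.76,-0.5,0,0,0,0],[0.76,-0.5,0,0,0,0],[0.76,-0.5,0,0,0,0]]' >/dev/null
python3 -m inch '[[0.5,-0.4,0,0,0,0],[0.3,-0.2,0.4,0,0,0],[0.0,0,0.6,0,0,0],[0,0,0.6,0,0,0],[0,0,0.4,0,0,0]]' >/dev/null
python3 go.py -75 0 130
python3 - <<'E'
from bench import eyes
import cv2
c=eyes.camera("side");cv2.imwrite("pics/s2.png",c["pixels"][80:380,120:520,::-1].repeat(2,0).repeat(2,1))
E
```

```text
t 2.6 tip duct mm [-92.7  -5.3 140.6] F duct [-0.7  0.1  0.2] w 0.00035852209336022093
turn units [-0.007  0.013 -0.021]
shift units [ 0.44 -0.13  0.26]
```

View pics/s2.png

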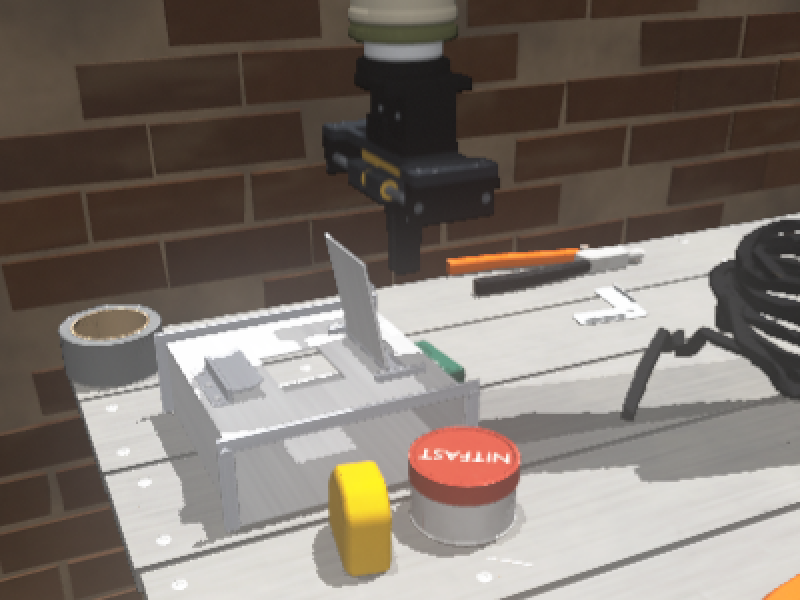

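The fingers are shut and behind the raised hatch at crop (405,265), clear of everything. Next I push the hatch over along its arc.

```bash

python3 -m inch '[[0.15,-0.13,0.2,0,0,0],[0.2,0,0.1,0,0,0],[0.2,0,0,0,0,0],[0.2,0,0,0,0,0],[0,0,0,0,0,0]]' >/dev/null; python3 go.py -37 0 121
python3 -m inch '[[0.1,0,0.03,0,0,0],[0.1,0,0.03,0,0,0],[0.1,0,0.03,0,0,0],[0.1,0,0.03,0,0,0],[0.1,0,0.03,0,0,0]]' >/dev/null; python3 go.py -37 0 121
```

```text
t 3.07 tip duct mm [-59.9  -0.4 131.6] F duct [-0.8 -1.3  0.1] w 0.0005475141679378069
turn units [-0.001 -0.018 -0.001]
shift units [ 0.57 -0.01  0.27]
t 3.48 tip duct mm [-41.9  -0.8 124.7] F duct [-1.1 -0.   0.3] w 0.0002954056333253765
turn units [ 0.002  0.001 -0.006]
shift units [ 0.12 -0.02  0.09]
```

```bash

python3 -m inch '[[0.1,0,0.08,0,0,0],[0.1,0,0.08,0,0,0],[0.1,0,0.08,0,0,0],[0.1,0,0.08,0,0,0],[0,0,0,0,0,0]]' >/dev/null; python3 go.py -18 0 101
python3 -m inch '[[0.05,0,0.07,0,0,0],[0.05,0,0.07,0,0,0],[0.05,0,0.07,0,0,0],[0.04,0,0.07,0,0,0],[0,0,0,0,0,0]]' >/dev/null; python3 go.py -13 0 90
python3 - <<'E'
from bench import eyes
import cv2
c=eyes.camera("side");cv2.imwrite("pics/s3.png",c["pixels"][130:380,140:440,::-1].repeat(2,0).repeat(2,1))
E
```

```text
t 3.9 tip duct mm [-25.8  -0.4 111.1] F duct [-0.6  0.   0.1] w 0.00046454875483046236
turn units [-0.005  0.005 -0.002]
shift units [ 0.2  -0.01  0.25]
t 4.32 tip duct mm [-18.5  -0.6 100.1] F duct [-0.4 -0.4 -0.4] w 0.0007254132787878245
turn units [-0.002  0.003 -0.003]
shift units [ 0.14 -0.01  0.25]
```

View pics/s3.png

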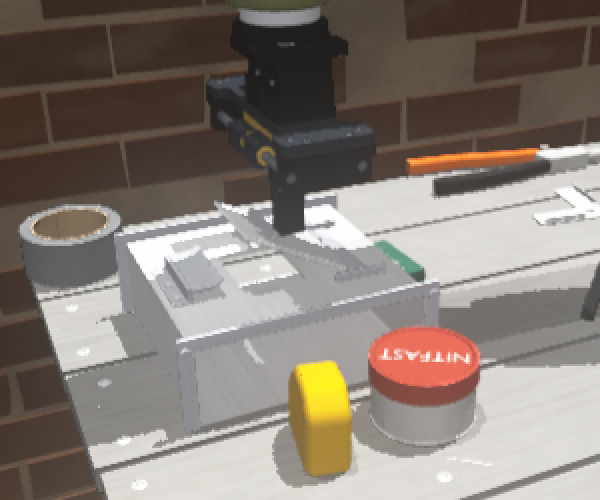

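The hatch follows the fingertips, at about 0.5 rad, with the tip on the smooth part at crop (288,230) and the free edge at (220,207). Next I lower it until it's flat.

```bash

python3 -m inch '[[0.04,0,0.07,0,0,0],[0.03,0,0.07,0,0,0],[0.03,0,0.07,0,0,0],[0.02,0,0.07,0,0,0],[0,0,0,0,0,0]]' >/dev/null; python3 go.py -11 0 75
python3 -m inch '[[0.01,0,0.06,0,0,0],[0.01,0,0.06,0,0,0],[0,0,0.06,0,0,0],[0,0,0.05,0,0,0],[0,0,0,0,0,0]]' >/dev/null; python3 go.py -11 0 75
```

```text
t 4.78 tip duct mm [-13.8  -0.6  88.9] F duct [ 0.1 -0.8  0.5] w 0.0004596363894663708
turn units [-0.001  0.002 -0.003]
shift units [ 0.07 -0.02  0.35]
t 5.2 tip duct mm [-13.   -0.7  80. ] F duct [ 0.9 -0.5  1.1] w 0.00010389614884816797
turn units [-0.     0.001 -0.004]
shift units [ 0.05 -0.02  0.12]
```

```bash

python3 -m inch '[[0,0,0.03,0,0,0],[0,0,0.03,0,0,0],[0,0,0.03,0,0,0],[0,0,0.02,0,0,0],[0,0,0,0,0,0]]' >/dev/null; python3 go.py -11 0 75
python3 -m inch '[[0,0,0.01,0,0,0],[0,0,0.01,0,0,0],[0,0,0,0,0,0],[0,0,0,0,0,0],[0,0,0,0,0,0]]' >/dev/null; python3 go.py -11 0 75
```

```text
t 5.62 tip duct mm [-12.9  -0.7  75.8] F duct [ 0.1 -0.3  1.6] w 0.0008611195928216634
turn units [ 0.001 -0.001 -0.005]
shift units [ 0.05 -0.02  0.02]
t 6.03 tip duct mm [-12.9  -0.7  75.5] F duct [-1.1  1.   5.2] w 0.0005216655082317536
turn units [ 0.003 -0.001 -0.005]
shift units [ 0.05 -0.02  0.01]
```

Flat, with 5 N of press. Now I slide it forward against the rib.

```bash

python3 -m inch '[[0.08,0,0,0,0,0],[0.08,0,0,0,0,0],[0.08,0,0,0,0,0],[0.08,0,0,0,0,0],[0.05,0,0,0,0,0]]' >/dev/null; python3 go.py 32 0 75
python3 -m inch '[[0.05,0,0,0,0,0],[0.05,0,0,0,0,0],[0.05,0,0,0,0,0],[0.05,0,0,0,0,0],[0,0,0,0,0,0]]' >/dev/null; python3 go.py 32 0 75
```

```text
t 6.45 tip duct mm [ 1.6 -0.7 75.4] F duct [-3.   0.5  7.4] w 0.0005590683069541313
turn units [ 0.002  0.009 -0.005]
shift units [ 0.76 -0.02  0.01]
t 6.87 tip duct mm [ 9.8 -0.6 75.5] F duct [-1.4  0.7  7.1] w 0.0007095461554207708
turn units [ 0.001  0.005 -0.004]
shift units [ 0.56 -0.02  0.01]
```

```bash

python3 -m inch '[[0.06,0,0,0,0,0],[0.06,0,0,0,0,0],[0.06,0,0,0,0,0],[0.06,0,0,0,0,0],[0,0,0,0,0,0]]' >/dev/null; python3 go.py 32 0 75
python3 -m inch '[[0.06,0,0,0,0,0],[0.06,0,0,0,0,0],[0.06,0,0,0,0,0],[0.04,0,0,0,0,0],[0,0,0,0,0,0]]' >/dev/null; python3 go.py 32 0 75
```

```text
t 7.28 tip duct mm [18.6 -0.9 75.4] F duct [-5.5  0.3  8.2] w 0.00035097163380627417
turn units [ 0.003  0.019 -0.006]
shift units [ 0.33 -0.02  0.01]
t 7.7 tip duct mm [27.3 -1.2 75.3] F duct [-4.6  0.2  7.3] w 0.0006418074137274105
turn units [ 0.006  0.02  -0.008]
shift units [ 0.12 -0.03  0.01]
```

Smooth so far, at about 5 N along the slide. I'll creep forward to the stop.

```bash

python3 -m inch '[[0.03,0,0,0,0,0],[0.03,0,0,0,0,0],[0.03,0,0,0,0,0],[0,0,0,0,0,0],[0,0,0,0,0,0]]' >/dev/null; python3 go.py 32 0 75
python3 -m inch '[[0.02,0,0,0,0,0],[0.02,0,0,0,0,0],[0.01,0,0,0,0,0],[0,0,0,0,0,0],[0,0,0,0,0,0]]' >/dev/null; python3 go.py 32 0 75
```

```text
t 8.12 tip duct mm [30.8 -1.2 75.3] F duct [-4.9 -0.7  7.5] w 0.00041454646211756444
turn units [ 0.006  0.019 -0.008]
shift units [ 0.03 -0.03  0.01]
t 8.53 tip duct mm [32.2 -1.3 75.1] F duct [-7.6  0.2  8.1] w 0.0004631984717386392
turn units [ 0.006  0.031 -0.009]
shift units [-0.   -0.03  0.  ]
```

```bash

python3 -m inch '[[0.02,0,0,0,0,0],[0.01,0,0,0,0,0],[0,0,0,0,0,0],[0,0,0,0,0,0],[0,0,0,0,0,0]]' >/dev/null; python3 go.py 32 0 75
```

```text
t 8.95 tip duct mm [32.3 -1.3 74.9] F duct [-13.1   0.2  10.9] w 0.000565933799347421
turn units [ 0.006  0.051 -0.01 ]
shift units [-0.01 -0.03 -0.  ]
```

At the stop (13 N, no further travel). Next: relieve the load, lift off and look.

```bash

python3 -m inch '[[-0.03,0,-0.02,0,0,0],[-0.01,0,-0.04,0,0,0],[-0.01,0,-0.1,0,0,0],[0,0,-0.3,0,0,0],[0,0,-0.6,0,0,0]]' >/dev/null; 
python3 -m inch '[[-0.3,0,-0.8,0,0,0],[-0.8,0,-0.4,0,0,0],[-0.8,0,0,0,0,0],[-0.8,0,0,0,0,0],[-0.4,0,0,0,0,0]]' >/dev/null; python3 go.py
python3 - <<'E'
from bench import eyes
import cv2
c=eyes.camera("side");cv2.imwrite("pics/s4.png",cv2.resize(c["pixels"][180:330,180:380,::-1],None,fx=4,fy=4,interpolation=cv2.INTER_CUBIC))
c=eyes.camera("top");cv2.imwrite("pics/t4.png",cv2.resize(c["pixels"][120:270,210:410,::-1],None,fx=4,fy=4,interpolation=cv2.INTER_CUBIC))
E
```

```text
t 9.78 tip duct mm [-93.1  -0.7 166.6] F duct [ 1.  -0.1  0.4] w 0.0006165836599462068
turn units [ 0.015 -0.001 -0.008]
```

View pics/s4.png

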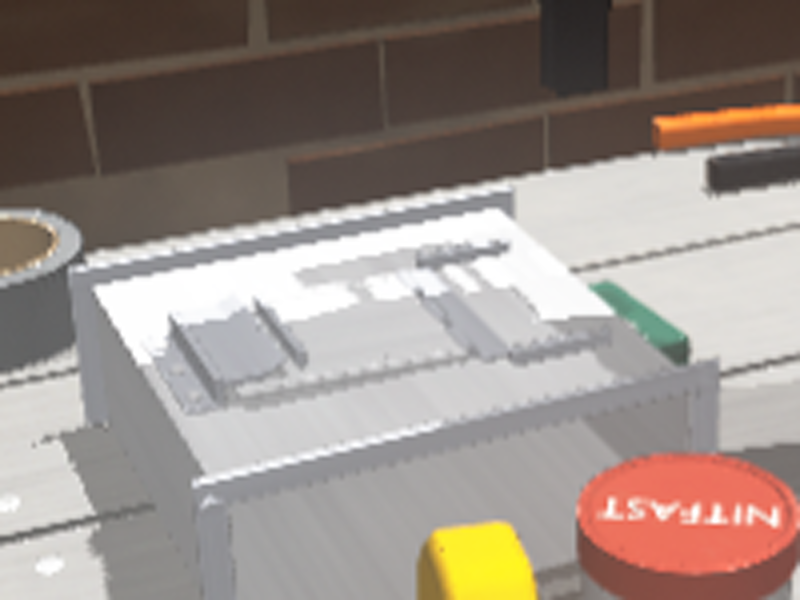

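The hatch lies flat with its edge under the lip (around (215,370)). The rib at (280,335) is close to the lip, the fingers are clear and the bystanders haven't moved. I'm handing it in.

```bash
python3 -c "
from bench import job
print(job.close_job())"
```

```text
the job is handed in; nothing more can be done
None
```

The hatch is shut: it lies flat, was pushed along to its end stop under the lip and stayed down when the fingers came away; the tin, bit box and tape measure were not touched, and the job is handed in (no verdict was returned).

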